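Hold a model bulkhead flush on the tilted gluing stage

ROBOT

A 6-joint arm with a two-finger parallel gripper is mounted at the origin on the work surface. World frame = base frame: x ahead of the robot, y to its left, z up, the work surface at z = 0. Lengths are in mm, angles in rad, forces in N, time in s.
With the tool pointing down it reaches from about 325 to 850 mm from the base axis. Payload 4.4 kg.
Tool frame: the origin (TCP) lies between the finger pads; the fingertips stand arm.finger_overhang ahead of it and the grasp point (between the pads) lies 8 mm behind it (arm.finger_overhang is the distance from the TCP to the fingertips, in mm); z points along the fingers, y is the line along which they close (so a half turn about z gives the same grasp; the last joint's range is limited). The gripper opens to 94 mm and grips with 3 to 60 N. Pads are 16 mm wide; open, the fingers measure 119 mm over their backs; the gripper's body (75 mm by 177 mm) begins 78 mm behind the grasp point.
Start: joints at [-1.288, 0.207, 1.542, -0, 1.393, -0.15], TCP at [241.152, -521.99, 216.447] pointing down, gripper open.
Joint ranges: [-2.73, 2.73], [-0.86, 2.22], [0.23, 2.46], [-1.11, 4.25], [0.08, 2.63], [-2.82, 2.82]. Speed limits (rad/s): [2.79, 2.79, 3.14, 3.14, 3.14, 3.14].

INTERFACE

Orientations are given as a unit quaternion [w, x, y, z].
In Python, from rig import arm gives the robot as it stands.
- The arm moves only by the shell command python3 -m handwheel 'ROWS' [FORCE]. ROWS is JSON, a list of rows, each an object of numbers: "dx", "dy", "dz": the shift along the tool's x, y, z as a fraction of full scale; "yaw": the turn about the tool's z as a fraction of full scale; "jaw": the gripper's target within -1 to 1 (shut at 1, half-way at 0, fully open at -1). A call has exactly 8 rows; each row is the pose to reach, as a shift and turn from the pose commanded when the call began, along the tool's axes at that moment; what a row does not reach only later rows make up. Full scale, the value 1, is 0.8 m for a shift and 0.5 rad for a turn. A row lasts 1/8 s, in which the tool goes at most 62.5 mm and 10.7 degrees, less where a joint would pass 70% of its speed; a pose out of reach is approached as far as the arm can. A call with a number of a shift or a turn outside -1 to 1 is refused whole. A call with a gripper value outside its range is refused whole. The fingers move at their own pace and stop on an object; FORCE is the grip in N (left out, the last holds). Time passes only in rows, so rows that repeat a pose let the fingers close, or fill a call up. It gives the time, the measured TCP pose, the force, the opening and the grip force at its end, in the units of the state.
- arm.sense(): the state, without advancing time (a new reading comes with each control period).
- arm.snapshot(name): name is "scene" or "top" or "wrist"; returns a dict with "frame" (420x560x3 uint8, red, green, blue), "range_z" (420x560 float32, mm along the optical axis (not along the pixel's ray), 0 where there is no reading), "camera_matrix" (3x3 intrinsics, pixels), "position" and "attitude" of the camera in the world; the wrist camera has in their place "T_tool_cam" (4x4, takes a point from camera to tool coordinates, whose origin is the TCP and whose axes are the flange's). Camera axes: x right, y down, z forward; pixel columns grow to the right and rows downward; lengths in mm; the calibration is good to about 2 mm. A picture is of the moment at which its call begins: read the wrist's pose just before it.
- arm.close_job(): hands the job in; it is judged then, once.
The state is a dict: "t": time; "joint_positions": joint angles; "dq": joint speeds; "joint_efforts": joint torques, N m; "eef_pos": TCP position; "orientation": TCP orientation; "wrist_force": force on the tool from outside, world axes, zero at the start; "ft_torque": the same for the moment, N m; "width": finger opening in mm; "grip_force": force on a finger pad.
Only numpy, scipy, OpenCV 4.12 (cv2) and the standard library are available. Lean on these libraries where they do the work, as an engineer would, in place of code of your own. Each camera call takes 0.05 s, during which the arm holds its last target. There are 200 camera calls.

TASK

Lift the clear dust cover by its handle off the drying stand and set it down, rim down, on the mat beside the stand. Then take the dark bulkhead by its rib, tilt it to match the sloped face of the gluing stage, and press it lightly (a few newtons) and flush there, plate against the face, centred to within a centimetre and square with the face's edges (either way round). Finish while still gripping and pressing it; do not shift the stage, knock the other things on the bench or drop the cover.

Things in the scene. Friction and masses are not known exactly. Their poses are not given: they have to be found in the camera images.
- cover_bar (a point): Middle of the handle bar of the clear dust cover, an upside-down round pot 112 mm across and 60 mm high, open below, walls 4 mm, inside height 56 mm, about 160 g. The bar is round, 12 mm thick, 40 mm clear between its two posts, lies along the point's x, and its middle is 88 mm above the cover's rim, 28 mm above its flat top. The point's z points up.
- cover: The same dust cover; origin at the centre of its open rim (underside), z up. It starts rim down on the drying stand, over the part.
- stand_top (a point): Centre of the top of the drying stand, a fixed plywood board 150 x 150 mm whose top is 30 mm above the work surface. The jig stands to its left or right, with a strip of mat at least 180 mm wide between the two (around y = 0), free from x = 0.48 to 0.65 m: the cap lies nearer the robot, a seat farther off.
- panel_mid (a point): Centre (17 mm above its underside) of the part: a dark grey plastic bulkhead, about 50 g, a flat plate 50 (x) x 64 (y) x 4 mm with an upright rib in its middle, 30 mm long in x, 10 mm thick in y, rising to 34 mm above the underside. z is the plate's upward normal. It starts flat under the cover, rib up.
- panel: The same part; origin at the centre of its flat underside, axes as above.
- stage_face (a point): Centre of the sloped face of the gluing jig's aluminium stage: flat, 80 mm up the slope (x) by 90 mm across (y); y is level, x points up the slope, away from the robot, z is the face's outward normal. The face slopes down towards the robot by 17 to 35 degrees, differently each time; it is clamped stiffly and is rigid, so a press of 5 to 20 N does not shift it. Its centre stands about 68 mm above the work surface.
- stage_edge (a point): Middle of the upper edge of the stage's sloped face, 40 mm up the slope from the face's centre.
- stage: The tilting stage itself; origin on its level pivot, 50 mm above the work surface and 20 mm behind the face's centre along the normal; axes as stage_face. It sits between two cheeks, lower than the face, on a steel base 130 x 130 x 12 mm.
- seat_a: Bystander: dark grey model seat, 40 x 26 x 39 mm, origin under its centre.
- seat_b: Bystander: second dark grey model seat, same size, origin under its centre.
- jar_a: Bystander: small grey paint jar, 36 mm across, 50 mm tall, origin under its centre.
- jar_b: Bystander: small blue paint jar, same size.
- brush: Bystander: paint brush lying flat, about 170 mm long.
- cap: Bystander: green bottle-cap dish, 34 mm across, 9 mm tall, origin under its centre.
- knife: Bystander: slim hobby knife lying flat, about 145 mm long, 9 mm thick, origin under its handle's centre.
Not all that is in view belongs to the job. Leave any pink look-alike of the part that bears stage_face alone.

How it is judged:
By the outcome, as a careful person would: the job done as asked, in the order asked, and still so for the second after the job is handed in, while the arm keeps its last pose, push and grip.
It also fails if it takes over 56 s, if anything falls off the work surface, if the arm or the gripper's body presses on something with over 40 N, if the wrist force passes 120 N, or if a joint passes its speed limit or range.

## Working session

There is one attempt and no reset: what is moved stays moved. The work goes in short steps, Python scripts to look and compute and a shell command to move; the robot and the scene stay as the last step left them, time stands still between calls to the robot, and variables do not carry over. Pictures are saved under pics/ and viewed, at most 10 in all, crops included, and the job is handed in when it is done.

```bash
mkdir -p pics; ls
cat > h.py <<'E'
import numpy as np, cv2
from scipy.spatial.transform import Rotation as R
from rig import arm
def rot(q): return R.from_quat(np.r_[q[1:],q[0]]).as_matrix()
def shot(name):
    s=arm.sense(); d=arm.snapshot(name); K=np.array(d["camera_matrix"])
    if name=="wrist":
        T=np.array(d["T_tool_cam"]); Rt=rot(s["orientation"])
        Rc=Rt@T[:3,:3]; p=Rt@T[:3,3]+np.array(s["eef_pos"])
    else:
        a=np.array(d["attitude"]); Rc=a if a.shape==(3,3) else rot(a); p=np.array(d["position"])
    v,u=np.mgrid[:420,:560]
    ray=np.stack([u,v,np.ones_like(u)],-1).reshape(-1,3)@np.linalg.inv(K).T@Rc.T
    z=d["range_z"].reshape(-1,1)
    return dict(rgb=d["frame"],P=(ray*z+p).reshape(420,560,3),ok=(z>0).reshape(420,560),ray=ray.reshape(420,560,3),p=p,s=s,K=K,Rc=Rc)
def plane(o,u,v,h):
    r=o["ray"][int(v),int(u)]; return o["p"]+r*(h-o["p"][2])/r[2]
def proj(o,X):
    c=(np.atleast_2d(X)-o["p"])@o["Rc"]@o["K"].T; return c[:,:2]/c[:,2:]
def save(o,f): cv2.imwrite("pics/"+f,o["rgb"][:,:,::-1])
E
python3 - <<'E'
from h import *
for n in("top","scene"):
    o=shot(n); save(o,n+"0.png"); print(n,o["p"],o["Rc"].round(3).tolist())
    np.savez(n+"0.npz",**{k:o[k] for k in("rgb","P","ok","ray","p","K","Rc")})
print(arm.finger_overhang,arm.sense())
E
```

```text
pics
top [ 284.91637241  -16.06203684 1734.24559712] [[0.004, -0.986, 0.166], [-1.0, -0.004, 0.005], [-0.004, -0.166, -0.986]]
scene [1180.09625181 -127.84215512  903.79182252] [[0.17, 0.792, -0.586], [0.986, -0.136, 0.101], [-0.0, -0.594, -0.804]]
11.0 {'t': 0.1, 'joint_positions': array([-1.28849200e+00,  2.07352067e-01,  1.54284272e+00, -7.22802182e-06,
        1.39354033e+00, -1.50489524e-01]), 'dq': array([ 1.38122458e-03, -7.82606781e-04, -4.27736162e-03,  2.53062126e-04,
        2.72613761e-04,  2.89889579e-05]), 'joint_efforts': array([-1.10512174e-03, -3.71866608e+01, -2.82293952e+01,  6.99574105e-02,
        3.10956105e-02, -5.52305448e-05]), 'eef_pos': array([ 240.9442216 , -521.26689239,  215.38212379]), 'orientation': array([-1.06867346e-03,  9.76676713e-01,  2.14712486e-01, -7.41000893e-05]), 'wrist_force': array([-0.33538539, -0.55352254,  0.88366748]), 'ft_torque': array([-0.00983264, -0.01568118, -0.00404706]), 'grip_force': 0.0, 'width': 93.68572446673743}
```

View pics/top0.png

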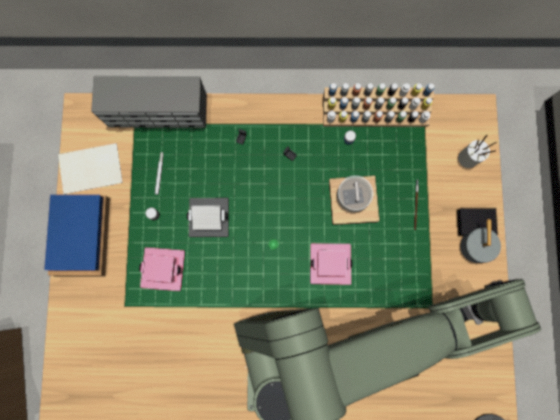

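View pics/scene0.png

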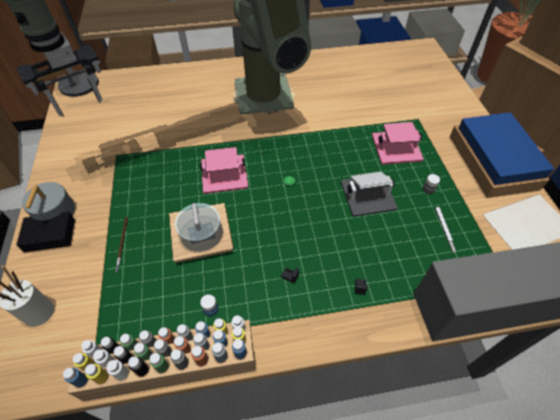

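Top view: the clear cover with a grey bar on the plywood stand is at (355,195); the jig with its silver face is at (208,217). Possible confusions are the dark pot with a wooden handle off the mat (482,245), the pink jigs (162,269) and (331,263), and the seats (242,136) and (290,154), which are dark like the part. I choose the cover on the plywood board and the grey/silver jig.

Run:
```python
from h import *
for n,bs,bj in(("top",(325,172,385,228),(185,195,232,240)),("scene",(160,185,240,262),(335,165,405,218))):
    o=dict(np.load(n+"0.npz"))
    x0,y0,x1,y1=bs; P=o["P"][y0:y1,x0:x1].reshape(-1,3)
    st=P[abs(P[:,2]-30)<6]; r=cv2.minAreaRect(st[:,:2].astype(np.float32)); print(n,"stand",r, np.median(st[:,2]))
    b=P[(P[:,2]>108)&(P[:,2]<130)]; print("bar",len(b),b.mean(0) if len(b) else 0, cv2.minAreaRect(b[:,:2].astype(np.float32)) if len(b)>2 else 0)
    x0,y0,x1,y1=bj; P=o["P"][y0:y1,x0:x1].reshape(-1,3); C=o["rgb"][y0:y1,x0:x1].reshape(-1,3).astype(int)
    m=(P[:,2]>38)&(P[:,2]<105)&(C.min(1)>125); F=P[m]; c=np.median(F,0)
    for _ in range(3):
        nn=np.linalg.svd(F-F.mean(0),full_matrices=0)[2][2]; nn*=np.sign(nn[2]); F=F[abs((F-F.mean(0))@nn)<4]
    print("face",len(F),F.mean(0),nn,np.degrees(np.arccos(nn[2])),cv2.minAreaRect(F[:,:2].astype(np.float32)))
# crop
o=dict(np.load("top0.npz")); a=cv2.resize(o["rgb"][165:235,320:390],None,fx=5,fy=5,interpolation=2);b=cv2.resize(o["rgb"][180:250,175:245],None,fx=5,fy=5,interpolation=2)
cv2.imwrite("pics/crop0.png",np.hstack([a,b])[:,:,::-1])
```

```text
top stand ((572.0584716796875, -250.00344848632812), (150.70782470703125, 150.69619750976562), 3.8539657592773438) 30.03316918874293
bar 75 [ 583.58059483 -246.23231575  122.6561367 ] ((583.561767578125, -246.796630859375), (62.768768310546875, 11.979716300964355), 5.244701385498047)
face 467 [505.54246626 229.11056423  66.28437788] [-0.49607324  0.00130875  0.8682797 ] 29.740659774929274 ((507.45672607421875, 230.1514129638672), (69.95262145996094, 109.90463256835938), 0.2526378631591797)
scene stand ((573.732177734375, -246.18467712402344), (152.9177703857422, 149.6925506591797), 3.893523931503296) 30.667846777544014
bar 117 [ 590.33384395 -242.80099274  122.05525821] ((586.766357421875, -243.56761169433594), (62.148902893066406, 12.252573013305664), 4.1220526695251465)
face 305 [510.52120868 235.42477272  70.42440082] [-0.4569999  -0.01130805  0.88939486] 27.20269637235198 ((508.99078369140625, 233.56910705566406), (72.04025268554688, 89.53018951416016), 2.8323049545288086)
```

View pics/crop0.png

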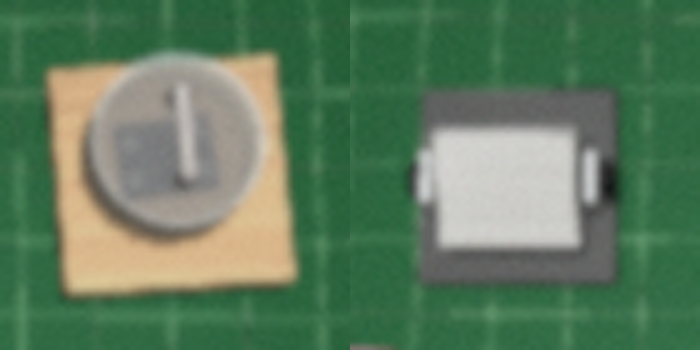

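The crop shows the round clear cover, with the dark plate visible inside and the pale bar along world x, and the silver face with its cheeks on the dark base. The choice is confirmed: bar at about (585,-245,118), face at about (508,231,68), slope about 29°.

```bash
cat >> h.py <<'E'
def go(t,ang=None,s=None):
    "fractions to bring TCP to t (mm) and tool x to world angle ang (deg)"
    s=s or arm.sense(); Rt=rot(s["orientation"]); d=Rt.T@(np.array(t)-s["eef_pos"])/800
    a=np.degrees(np.arctan2(Rt[1,0],Rt[0,0])); out=dict(d=d.round(4),a=a.round(2))
    if ang is not None: out["yaw"]=round(np.radians((a-ang+90)%180-90)/0.5,3)
    print(out)
E
python3 -c "
from h import *
go([585,-245,230],4.5)"
```

```text
{'d': array([ 0.5353, -0.1332, -0.0178]), 'a': np.float64(24.8), 'yaw': np.float64(0.709)}
```

```bash
python3 -m handwheel '[{"dx":0.07,"dy":-0.017,"dz":-0.018,"yaw":0.1,"jaw":-1},{"dx":0.14,"dy":-0.034,"dz":-0.018,"yaw":0.2,"jaw":-1},{"dx":0.21,"dy":-0.052,"dz":-0.018,"yaw":0.3,"jaw":-1},{"dx":0.28,"dy":-0.07,"dz":-0.018,"yaw":0.4,"jaw":-1},{"dx":0.35,"dy":-0.087,"dz":-0.018,"yaw":0.5,"jaw":-1},{"dx":0.42,"dy":-0.105,"dz":-0.018,"yaw":0.6,"jaw":-1},{"dx":0.49,"dy":-0.122,"dz":-0.018,"yaw":0.709,"jaw":-1},{"dx":0.5353,"dy":-0.1332,"dz":-0.0178,"yaw":0.709,"jaw":-1}]' 10
python3 - <<'E'
from h import *
o=shot("wrist"); save(o,"w1.png"); P=o["P"]; m=o["ok"]&(P[...,2]>108)&(P[...,2]<135)&(abs(P[...,0]-585)<50)&(abs(P[...,1]+245)<50)
b=P[m]; print(len(b),b.mean(0),cv2.minAreaRect(b[:,:2].astype(np.float32))); go([585,-245,110],4.5)
E
```

```text
t: 1.1
eef_pos: [586.6, -243.3, 229.9]
orientation: [-0.0, 0.999, 0.04, -0.0]
wrist_force: [-0.3, -0.5, -0.5]
width: 93.9
grip_force: 0.0
847 [ 585.1004494  -244.47623651  123.13967412] ((583.2831420898438, -244.72012329101562), (62.63734436035156, 11.411810874938965), 4.489325046539307)
{'d': array([-0.0063,  0.0058,  0.1497]), 'a': np.float64(4.77), 'yaw': np.float64(0.009)}
```

View pics/w1.png

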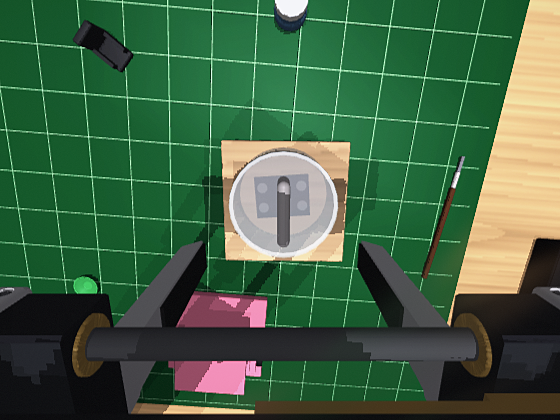

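The wrist view shows the cover at (283,203) on the stand with the bar at (283,215), midway between the open fingers. The plate is visible below it. Descending and gripping.

```bash
python3 -m handwheel '[{"dx":-0.0075,"dy":0.0054,"dz":0.04,"yaw":0.009,"jaw":-1},{"dx":-0.0075,"dy":0.0054,"dz":0.08,"yaw":0.009,"jaw":-1},{"dx":-0.0075,"dy":0.0054,"dz":0.12,"yaw":0.009,"jaw":-1},{"dx":-0.0075,"dy":0.0054,"dz":0.1497,"yaw":0.009,"jaw":-1},{"dx":-0.0075,"dy":0.0054,"dz":0.1497,"yaw":0.009,"jaw":1},{"dx":-0.0075,"dy":0.0054,"dz":0.1497,"yaw":0.009,"jaw":1},{"dx":-0.0075,"dy":0.0054,"dz":0.1497,"yaw":0.009,"jaw":1},{"dx":-0.0075,"dy":0.0054,"dz":0.1497,"yaw":0.009,"jaw":1}]' 25; python3 -c "
from h import *
go([584,-244.6,110],4.5)"
```

```text
t: 2.15
eef_pos: [580.3, -250.9, 112.3]
orientation: [0.001, 0.999, 0.037, 0.001]
wrist_force: [0.9, -0.2, -0.0]
width: 57.5
grip_force: 0.0
{'d': array([ 0.0052, -0.0075,  0.0029]), 'a': np.float64(4.23), 'yaw': np.float64(-0.009)}
```

```bash
python3 -m handwheel '[{"dx":0.005,"dy":-0.0075,"dz":0.002,"jaw":-0.2},{"dx":0.005,"dy":-0.0075,"dz":0.002,"jaw":-0.2},{"dx":0.005,"dy":-0.0075,"dz":0.002,"jaw":1},{"dx":0.005,"dy":-0.0075,"dz":0.002,"jaw":1},{"dx":0.005,"dy":-0.0075,"dz":0.002,"jaw":1},{"dx":0.005,"dy":-0.0075,"dz":0.002,"jaw":1},{"dx":0.005,"dy":-0.0075,"dz":0.002,"jaw":1},{"dx":0.005,"dy":-0.0075,"dz":0.002,"jaw":1}]' 25
```

```text
invalid input
```

```bash
python3 -m handwheel '[{"jaw":1},{"jaw":1},{"dz":-0.01,"jaw":1},{"dz":-0.02,"jaw":1},{"dz":-0.04,"jaw":1},{"dz":-0.06,"jaw":1},{"dz":-0.08,"jaw":1},{"dz":-0.1,"jaw":1}]' 25; python3 -c "
from h import *
for n in ('top',):
  o=shot(n); P=o['P'];C=o['rgb'].astype(int)
  m=o['ok']&(P[...,2]>5)&(P[...,2]<70)&(P[...,0]>400)&(P[...,0]<760)&(P[...,1]>-120)&(P[...,1]<150)
  q=cv2.connectedComponentsWithStats(m.astype(np.uint8))
  for i in range(1,q[0]):
    if q[2][i,4]>6: print(q[2][i],P[q[1]==i].mean(0).round(),C[q[1]==i].mean(0).round())
go([0,0,0])"
```

```text
[283 146  16  18 102] [728. -39.  19.] [46. 62. 52.]
[259 148   9   4  13] [742.  51.   8.] [41. 94. 57.]
[272 149   5   4   7] [742.  14.   7.] [39. 95. 58.]
[256 151  12  11  23] [721.  57.   7.] [42. 94. 59.]
[239 155   4   4   7] [722. 127.   8.] [42. 95. 58.]
[244 160   3   6   7] [701. 112.   7.] [41. 96. 59.]
[239 167   7   4   8] [679. 122.   8.] [ 53. 107.  69.]
[284 167   6   5   8] [677. -28.   9.] [ 46. 103.  64.]
[287 173   5   6  10] [655. -37.   8.] [43. 98. 60.]
[294 174   3   8  10] [648. -58.   7.] [ 47. 103.  65.]
[298 176   7   3   7] [651. -77.   7.] [41. 98. 59.]
[257 179   5   5   7] [637.  63.   7.] [ 48. 101.  65.]
[267 178   4   4   8] [643.  33.   7.] [43. 99. 61.]
[238 184   4   4   7] [622. 130.   8.] [ 47. 100.  63.]
[293 189   3   4   7] [605. -54.   7.] [ 53. 109.  70.]
[302 190   6   4   8] [602. -89.   7.] [ 46. 102.  64.]
[234 194   4   3   7] [590. 142.   9.] [ 49. 103.  66.]
[266 196   4   7   9] [575.  34.   7.] [ 51. 106.  69.]
[271 199   4   3   7] [573.  18.   7.] [ 53. 108.  70.]
[272 209   5   6   9] [533.  13.   7.] [ 58. 113.  74.]
[282 212   3   4   7] [527. -17.   9.] [ 59. 113.  76.]
[249 214   5   4   7] [519.  88.   7.] [ 52. 107.  70.]
[235 219   8   5  12] [500. 130.   7.] [ 48. 105.  66.]
[280 223   3   4   7] [489. -10.   8.] [ 57. 112.  74.]
[304 222   7   5   7] [491. -97.   8.] [ 51. 106.  68.]
[288 225   6   3   7] [486. -43.   7.] [ 61. 116.  78.]
[278 233   5   6   8] [455.  -6.   7.] [ 61. 117.  78.]
[303 236   3   4   7] [448. -87.   8.] [42. 95. 60.]
[267 238  13  13  62] [427.  16.   9.] [ 63. 139.  80.]
[283 240   3   5   7] [432. -22.   7.] [ 56. 112.  73.]
[290 240   5   6   8] [430. -49.   7.] [ 60. 115.  78.]
[258 248   4   4   8] [407.  59.   8.] [ 52. 109.  71.]
{'d': array([-0.7003, -0.3662,  0.1386]), 'a': np.float64(4.23)}invalid input
```

Both calls were refused because every key is needed, including yaw. Nothing moved, so I'm repeating them one at a time.

```bash
python3 -m handwheel '[{"dx":0.005,"dy":-0.0075,"dz":0.002,"yaw":0,"jaw":-0.2},{"dx":0.005,"dy":-0.0075,"dz":0.002,"yaw":0,"jaw":-0.2},{"dx":0.005,"dy":-0.0075,"dz":0.002,"yaw":0,"jaw":1},{"dx":0.005,"dy":-0.0075,"dz":0.002,"yaw":0,"jaw":1},{"dx":0.005,"dy":-0.0075,"dz":0.002,"yaw":0,"jaw":1},{"dx":0.005,"dy":-0.0075,"dz":0.002,"yaw":0,"jaw":1},{"dx":0.005,"dy":-0.0075,"dz":0.002,"yaw":0,"jaw":1},{"dx":0.005,"dy":-0.0075,"dz":0.002,"yaw":0,"jaw":1}]' 25
```

```text
t: 3.2
eef_pos: [583.1, -244.4, 109.3]
orientation: [0.0, 0.999, 0.037, 0.0]
wrist_force: [0.8, -1.1, -0.6]
width: 11.0
grip_force: 25.0
```

```bash
python3 -m handwheel '[{"dx":0,"dy":0,"dz":-0.005,"yaw":0,"jaw":1},{"dx":0,"dy":0,"dz":-0.015,"yaw":0,"jaw":1},{"dx":0,"dy":0,"dz":-0.03,"yaw":0,"jaw":1},{"dx":0,"dy":0,"dz":-0.05,"yaw":0,"jaw":1},{"dx":0,"dy":0,"dz":-0.075,"yaw":0,"jaw":1},{"dx":0,"dy":0,"dz":-0.1,"yaw":0,"jaw":1},{"dx":0,"dy":0,"dz":-0.1,"yaw":0,"jaw":1},{"dx":0,"dy":0,"dz":-0.1,"yaw":0,"jaw":1}]' 25;  python3 -c "
from h import *
go([565,0,189],4.3)"
```

```text
t: 4.2
eef_pos: [582.8, -244.0, 189.1]
orientation: [-0.0, 0.999, 0.037, -0.0]
wrist_force: [0.7, 0.3, -1.9]
width: 11.1
grip_force: 25.0
{'d': array([ 2.000e-04, -3.058e-01,  3.000e-04]), 'a': np.float64(4.22), 'yaw': np.float64(-0.003)}
```

```bash
python3 -m handwheel '[{"dx":0,"dy":-0.02,"dz":0,"yaw":0,"jaw":1},{"dx":0,"dy":-0.07,"dz":0,"yaw":0,"jaw":1},{"dx":0,"dy":-0.13,"dz":0,"yaw":0,"jaw":1},{"dx":0,"dy":-0.19,"dz":0,"yaw":0,"jaw":1},{"dx":0,"dy":-0.25,"dz":0,"yaw":0,"jaw":1},{"dx":0,"dy":-0.29,"dz":0,"yaw":0,"jaw":1},{"dx":0,"dy":-0.305,"dz":0,"yaw":0,"jaw":1},{"dx":0,"dy":-0.305,"dz":0,"yaw":0,"jaw":1}]' 25;  python3 - <<'E'
from h import *
go([565,0,79.5],4.3)
o=shot("scene"); save(o,"s2.png")
E
```

```text
t: 5.2
eef_pos: [564.6, -0.2, 188.9]
orientation: [0.0, 0.999, 0.038, -0.0]
wrist_force: [0.1, -0.4, -1.4]
width: 11.0
grip_force: 25.0
{'d': array([ 0.0006, -0.0002,  0.1367]), 'a': np.float64(4.31), 'yaw': np.float64(0.0)}
```

View pics/s2.png

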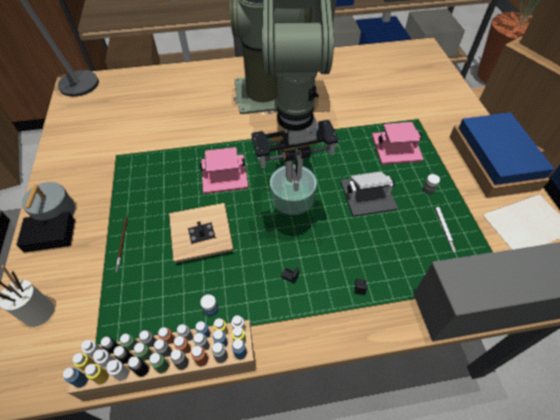

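The cover hangs level from the gripper at (293,188), over free mat between the stand and the jig. The part with its rib is exposed on the stand at (202,232). Lowering slowly.

```bash
python3 -m handwheel '[{"dx":0,"dy":0,"dz":0.03,"yaw":0,"jaw":1},{"dx":0,"dy":0,"dz":0.065,"yaw":0,"jaw":1},{"dx":0,"dy":0,"dz":0.1,"yaw":0,"jaw":1},{"dx":0,"dy":0,"dz":0.12,"yaw":0,"jaw":1},{"dx":0,"dy":0,"dz":0.128,"yaw":0,"jaw":1},{"dx":0,"dy":0,"dz":0.133,"yaw":0,"jaw":1},{"dx":0,"dy":0,"dz":0.136,"yaw":0,"jaw":1},{"dx":0,"dy":0,"dz":0.137,"yaw":0,"jaw":1}]' 25
```

```text
t: 6.25
eef_pos: [565.7, -0.9, 80.4]
orientation: [0.0, 0.999, 0.037, 0.001]
wrist_force: [-0.0, 0.6, -2.5]
width: 11.4
grip_force: 25.0
```

```bash
python3 -m handwheel '[{"dx":0,"dy":0,"dz":0,"yaw":0,"jaw":1},{"dx":0,"dy":0,"dz":0.0005,"yaw":0,"jaw":1},{"dx":0,"dy":0,"dz":0.001,"yaw":0,"jaw":1},{"dx":0,"dy":0,"dz":0.0015,"yaw":0,"jaw":1},{"dx":0,"dy":0,"dz":0.0015,"yaw":0,"jaw":1},{"dx":0,"dy":0,"dz":0.0015,"yaw":0,"jaw":1},{"dx":0,"dy":0,"dz":0.0015,"yaw":0,"jaw":1},{"dx":0,"dy":0,"dz":0.0015,"yaw":0,"jaw":1}]' 25
```

```text
t: 7.25
eef_pos: [565.3, -1.0, 79.1]
orientation: [0.0, 0.999, 0.037, 0.0]
wrist_force: [-2.2, -0.3, 4.8]
width: 11.0
grip_force: 25.0
```

In contact (+5 N). Releasing and rising.

```bash
python3 -m handwheel '[{"dx":0,"dy":0,"dz":-0.001,"yaw":0,"jaw":-0.3},{"dx":0,"dy":0,"dz":-0.001,"yaw":0,"jaw":-0.3},{"dx":0,"dy":0,"dz":-0.001,"yaw":0,"jaw":-0.3},{"dx":0,"dy":0,"dz":-0.001,"yaw":0,"jaw":-0.3},{"dx":0,"dy":0,"dz":-0.03,"yaw":0,"jaw":-0.3},{"dx":0,"dy":0,"dz":-0.09,"yaw":0,"jaw":-0.3},{"dx":0,"dy":0,"dz":-0.15,"yaw":0,"jaw":-0.3},{"dx":0,"dy":0,"dz":-0.16,"yaw":0,"jaw":-0.3}]' 25
python3 - <<'E'
from h import *
o=shot("top"); P=o["P"];C=o["rgb"].astype(int); 
m=o["ok"]&(abs(P[...,0]-572)<66)&(abs(P[...,1]+248)<66)&(C.max(2)<95)
b=P[m]; print(len(b),b.mean(0),cv2.minAreaRect(b[:,:2].astype(np.float32)))
r=b[b[:,2]>52]; print(r.mean(0),cv2.minAreaRect(r[:,:2].astype(np.float32)))
go([579,-248,190],4.3)
E
```

```text
t: 8.25
eef_pos: [567.9, -1.2, 211.1]
orientation: [0.001, 0.999, 0.037, 0.004]
wrist_force: [-0.4, 0.3, 0.7]
width: 61.0
grip_force: 0.0
190 [ 579.54082396 -244.66818178   40.0232786 ] ((581.218505859375, -245.27137756347656), (44.42401885986328, 56.681087493896484), 8.542411804199219)
[ 581.74742146 -245.49242111   62.79846313] ((582.5211181640625, -245.95269775390625), (29.36307144165039, 10.661839485168457), 10.136873245239258)
{'d': array([-0.008 ,  0.3089,  0.0251]), 'a': np.float64(4.23), 'yaw': np.float64(-0.002)}
```

```bash
python3 -m handwheel '[{"dx":0,"dy":0.07,"dz":0.02,"yaw":-0.15,"jaw":-0.3},{"dx":0,"dy":0.14,"dz":0.02,"yaw":-0.15,"jaw":-0.3},{"dx":0,"dy":0.21,"dz":0.02,"yaw":-0.15,"jaw":-0.3},{"dx":-0.004,"dy":0.28,"dz":0.02,"yaw":-0.157,"jaw":-0.3},{"dx":-0.004,"dy":0.307,"dz":0.02,"yaw":-0.157,"jaw":-0.3},{"dx":-0.004,"dy":0.307,"dz":0.02,"yaw":-0.157,"jaw":-0.3},{"dx":-0.004,"dy":0.307,"dz":0.02,"yaw":-0.157,"jaw":-0.3},{"dx":-0.004,"dy":0.307,"dz":0.02,"yaw":-0.157,"jaw":-0.3}]' 10
python3 - <<'E'
from h import *
o=shot("wrist"); P=o["P"];C=o["rgb"].astype(int); save(o,"w3.png")
m=o["ok"]&(abs(P[...,0]-580)<60)&(abs(P[...,1]+246)<60)&(C.max(2)<110)&(P[...,2]<75)
b=P[m&(P[...,2]<45)&(P[...,2]>26)]; print(len(b),b.mean(0),cv2.minAreaRect(b[:,:2].astype(np.float32)))
r=P[m&(P[...,2]>58)]; print(len(r),r.mean(0),cv2.minAreaRect(r[:,:2].astype(np.float32)))
go([581,-246,50],9)
E
```

```text
t: 9.3
eef_pos: [580.2, -244.0, 190.4]
orientation: [-0.0, 0.997, 0.077, -0.0]
wrist_force: [-0.1, -0.2, -0.2]
width: 61.3
grip_force: 0.0
2456 [ 581.66526316 -243.92143769   34.95819426] ((581.190673828125, -248.97024536132812), (55.0498046875, 114.58885955810547), 4.975703716278076)
329 [ 581.61391332 -243.53378597   64.66703048] ((580.7393798828125, -243.93063354492188), (30.27650260925293, 9.784733772277832), 8.847176551818848)
{'d': array([0.0006, 0.0024, 0.1758]), 'a': np.float64(8.85), 'yaw': np.float64(-0.005)}
```

View pics/w3.png

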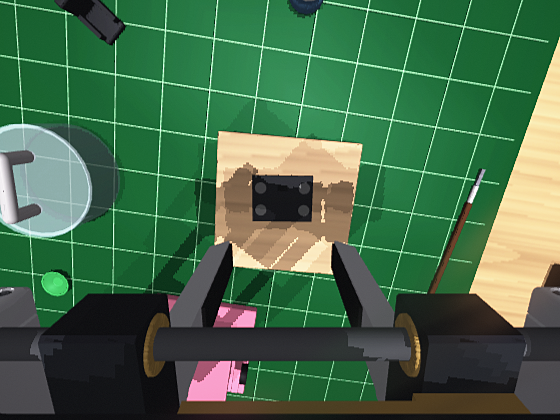

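The part is seen at (282,198): a dark plate with the rib centred between the fingers. The rib's measured length, width and height match the description. The grasp goes high on the rib, so the plate can pivot about the closing line to match the slope.

```bash
python3 -m handwheel '[{"dx":0.001,"dy":0,"dz":0.05,"yaw":0,"jaw":-0.3},{"dx":0.001,"dy":0,"dz":0.1,"yaw":0,"jaw":-0.3},{"dx":0.001,"dy":0,"dz":0.15,"yaw":0,"jaw":-0.3},{"dx":0.001,"dy":0,"dz":0.1755,"yaw":0,"jaw":-0.3},{"dx":0.001,"dy":0,"dz":0.1755,"yaw":0,"jaw":0.3},{"dx":0.001,"dy":0,"dz":0.1755,"yaw":0,"jaw":1},{"dx":0.001,"dy":0,"dz":0.1755,"yaw":0,"jaw":1},{"dx":0.001,"dy":0,"dz":0.1755,"yaw":0,"jaw":1}]' 8
```

```text
t: 10.35
eef_pos: [581.7, -246.4, 51.6]
orientation: [0.001, 0.997, 0.076, 0.001]
wrist_force: [-0.9, 0.4, 0.4]
width: 24.5
grip_force: 0.0
```

```bash
python3 -m handwheel '[{"dx":0,"dy":-0.002,"dz":0.001,"yaw":0,"jaw":0.55},{"dx":0,"dy":-0.002,"dz":0.001,"yaw":0,"jaw":0.55},{"dx":0,"dy":-0.002,"dz":0.001,"yaw":0,"jaw":1},{"dx":0,"dy":-0.002,"dz":0.001,"yaw":0,"jaw":1},{"dx":0,"dy":-0.002,"dz":0.001,"yaw":0,"jaw":1},{"dx":0,"dy":-0.002,"dz":0.001,"yaw":0,"jaw":1},{"dx":0,"dy":-0.002,"dz":0.001,"yaw":0,"jaw":1},{"dx":0,"dy":-0.002,"dz":0.001,"yaw":0,"jaw":1}]' 8
```

```text
t: 11.35
eef_pos: [580.5, -244.2, 49.3]
orientation: [-0.0, 0.997, 0.076, -0.0]
wrist_force: [0.0, 0.7, -1.0]
width: 9.9
grip_force: 8.0
```

```bash
python3 -m handwheel '[{"dx":0,"dy":0,"dz":-0.01,"yaw":0,"jaw":1},{"dx":0,"dy":0,"dz":-0.03,"yaw":0,"jaw":1},{"dx":0,"dy":0,"dz":-0.07,"yaw":0,"jaw":1},{"dx":0,"dy":0,"dz":-0.12,"yaw":0,"jaw":1},{"dx":0,"dy":0,"dz":-0.17,"yaw":0,"jaw":1},{"dx":0,"dy":0,"dz":-0.2,"yaw":0,"jaw":1},{"dx":0,"dy":0,"dz":-0.2,"yaw":0,"jaw":1},{"dx":0,"dy":0,"dz":-0.2,"yaw":0,"jaw":1}]' 8
python3 -c "
from h import *
go([430,200,210],1)"
```

```text
t: 12.35
eef_pos: [580.0, -244.0, 208.7]
orientation: [-0.0, 0.997, 0.076, -0.001]
wrist_force: [-0.1, -0.1, -1.9]
width: 9.8
grip_force: 8.0
{'d': array([-0.1012, -0.577 , -0.0011]), 'a': np.float64(8.73), 'yaw': np.float64(0.27)}
```

```bash
python3 -m handwheel '[{"dx":-0.012,"dy":-0.05,"dz":0,"yaw":0.1,"jaw":1},{"dx":-0.024,"dy":-0.12,"dz":0,"yaw":0.2,"jaw":1},{"dx":-0.036,"dy":-0.195,"dz":0,"yaw":0.27,"jaw":1},{"dx":-0.05,"dy":-0.27,"dz":0,"yaw":0.27,"jaw":1},{"dx":-0.064,"dy":-0.345,"dz":0,"yaw":0.27,"jaw":1},{"dx":-0.08,"dy":-0.42,"dz":0,"yaw":0.27,"jaw":1},{"dx":-0.095,"dy":-0.49,"dz":0,"yaw":0.27,"jaw":1},{"dx":-0.101,"dy":-0.53,"dz":0,"yaw":0.27,"jaw":1}]' 8
python3 -m handwheel '[{"dx":0,"dy":-0.03,"dz":0,"yaw":0,"jaw":1},{"dx":0,"dy":-0.047,"dz":0,"yaw":0,"jaw":1},{"dx":0,"dy":-0.047,"dz":0,"yaw":0,"jaw":1},{"dx":0,"dy":-0.047,"dz":0,"yaw":0,"jaw":1},{"dx":0,"dy":-0.047,"dz":0,"yaw":0,"jaw":1},{"dx":0,"dy":-0.047,"dz":0,"yaw":0,"jaw":1},{"dx":0,"dy":-0.047,"dz":0,"yaw":0,"jaw":1},{"dx":0,"dy":-0.047,"dz":0,"yaw":0,"jaw":1}]' 8
python3 - <<'E'
from h import *
o=shot("wrist"); P=o["P"];C=o["rgb"].astype(int); save(o,"w4.png")
np.savez("w4.npz",**{k:o[k] for k in("rgb","P","ok","ray","p","K","Rc")})
m=o["ok"]&(abs(P[...,0]-508)<60)&(abs(P[...,1]-231)<60)&(P[...,2]>40)&(P[...,2]<100)
F=P[m]
c=np.array([508,231,68.]); n=np.array([-.485,0,.875])
for t in(8,4,2,1.5):
    F=P[m]; F=F[abs((F-c)@n)<t]; c=F.mean(0); n=np.linalg.svd(F-c,full_matrices=0)[2][2]; n*=np.sign(n[2])
y=np.cross(n,[1,0,0]); y/=np.linalg.norm(y); x=np.cross(y,n)
q=np.stack([(F-c)@x,(F-c)@y],1).astype(np.float32); r=cv2.minAreaRect(q)
print(len(F),c,n,np.degrees(np.arccos(n[2])),r, c+x*r[0][0]+y*r[0][1], "x",x,"y",y)
E
```

```text
t: 13.35
eef_pos: [433.7, 164.5, 207.5]
orientation: [0.0, 1.0, 0.01, -0.002]
wrist_force: [0.1, 0.6, -0.5]
width: 10.0
grip_force: 8.0
t: 14.35
eef_pos: [435.8, 200.0, 209.4]
orientation: [-0.0, 1.0, 0.009, 0.0]
wrist_force: [-0.1, 0.4, 0.0]
width: 10.1
grip_force: 8.0
6766 [506.64065963 232.58656148  70.20435776] [-0.50438475 -0.00573868  0.86345995] 30.29268533190575 ((-3.930988311767578, 0.052288055419921875), (80.97798919677734, 90.0135269165039), 0.8465861678123474) [503.24633368 232.65202562  68.2220185 ] x [ 0.86347902 -0.00335214  0.50437361] y [-0.          0.99997792  0.006646  ]
```

View pics/w4.png

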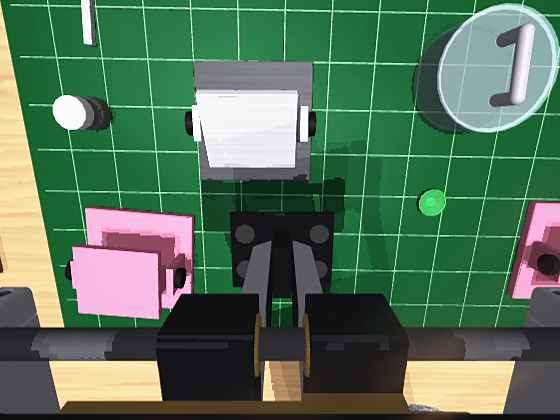

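The stage face is seen at (248,130), silver, and measures 81×90 mm with centre (503.3,232.6,68.2) and slope 30.3°, all matching the description. The part hangs level at (282,250) in the grip.

The tool cannot tilt, so I will pivot the part in the grip. I put its far edge on the face and swing the grasp point on an arc about that edge.

```bash
python3 -c "
from h import *
go([502,232.5,115],0.7)"
```

```text
{'d': array([ 0.0834, -0.0391,  0.118 ]), 'a': np.float64(0.98), 'yaw': np.float64(0.01)}
```

```bash
python3 -m handwheel '[{"dx":0.04,"dy":-0.02,"dz":0.0,"yaw":0.01,"jaw":1},{"dx":0.0834,"dy":-0.0391,"dz":0.02,"yaw":0.01,"jaw":1},{"dx":0.0834,"dy":-0.0391,"dz":0.06,"yaw":0.01,"jaw":1},{"dx":0.0834,"dy":-0.0391,"dz":0.09,"yaw":0.01,"jaw":1},{"dx":0.0834,"dy":-0.0391,"dz":0.11,"yaw":0.01,"jaw":1},{"dx":0.0834,"dy":-0.0391,"dz":0.118,"yaw":0.01,"jaw":1},{"dx":0.0834,"dy":-0.0391,"dz":0.118,"yaw":0.01,"jaw":1},{"dx":0.0834,"dy":-0.0391,"dz":0.118,"yaw":0.01,"jaw":1}]' 8
python3 -c "
from h import *
go([501,232.5,101],0.7); print(arm.sense()['eef_pos'])"
```

```text
t: 15.4
eef_pos: [502.8, 232.9, 116.1]
orientation: [-0.0, 1.0, 0.006, 0.001]
wrist_force: [-0.3, 1.6, -0.3]
width: 9.8
grip_force: 8.0
{'d': array([-0.0023,  0.0004,  0.0189]), 'a': np.float64(0.71), 'yaw': np.float64(0.0)}
[502.80572729 232.85506034 116.13999096]
```

```bash
python3 -m handwheel '[{"dx":-0.001,"dy":0,"dz":0.01,"yaw":0,"jaw":1},{"dx":-0.0022,"dy":0,"dz":0.0175,"yaw":0,"jaw":1},{"dx":-0.003,"dy":0,"dz":0.02,"yaw":0,"jaw":1},{"dx":-0.0045,"dy":0,"dz":0.0217,"yaw":0,"jaw":1},{"dx":-0.006,"dy":0,"dz":0.0233,"yaw":0,"jaw":1},{"dx":-0.0075,"dy":0,"dz":0.0252,"yaw":0,"jaw":1},{"dx":-0.009,"dy":0,"dz":0.027,"yaw":0,"jaw":1},{"dx":-0.009,"dy":0,"dz":0.027,"yaw":0,"jaw":1}]' 8
cat > tilt.py <<'E'
from h import *
import sys
o=shot("scene"); P=o["P"];C=o["rgb"].astype(int)
s=o["s"]; print(s["eef_pos"].round(1),s["wrist_force"].round(1),s["ft_torque"].round(3))
x0,y0=330,130; crop=cv2.resize(o["rgb"][y0:y0+80,x0:x0+100],None,fx=7,fy=7,interpolation=cv2.INTER_CUBIC)
cv2.imwrite("pics/"+sys.argv[1],crop[:,:,::-1])
w=shot("wrist"); Q=w["P"];D=w["rgb"].astype(int)
m=w["ok"]&(D.max(2)<110)&(abs(Q[...,0]-s["eef_pos"][0])<45)&(abs(Q[...,1]-232)<40)&(abs(Q[...,2]-75)<35)&(abs(Q[...,1]-232)>22)
c=Q[m].mean(0);F=Q[m]
for _ in range(4):
    c=np.median(F,0) if _==0 else F.mean(0); n=np.linalg.svd(F-c,full_matrices=0)[2][2]; n*=np.sign(n[2]); F=F[abs((F-c)@n)<3]
print(len(F),c.round(1),n.round(3),"tilt",np.degrees(np.arctan2(-n[0],n[2])).round(1),"x",F[:,0].min().round(),F[:,0].max().round(),"y",F[:,1].min().round(),F[:,1].max().round())
E
python3 tilt.py t5.png
```

```text
t: 16.4
eef_pos: [494.6, 232.7, 93.2]
orientation: [-0.0, 1.0, 0.006, -0.0]
wrist_force: [-0.5, 0.2, 2.5]
width: 9.9
grip_force: 8.0
[494.6 232.7  93.2] [-0.5  0.2  2.5] [ 0.064 -0.053 -0.017]
2205 [499.4 235.2  80.4] [-0.131 -0.002  0.991] tilt 7.5 x 472.0 529.0 y 201.0 265.0
```

View pics/t5.png

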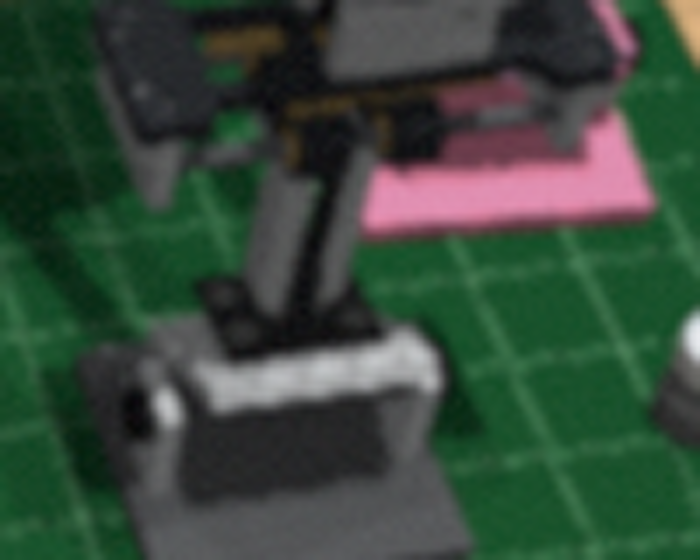

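The crop shows the plate at about (290,320) on the face, already pivoting: 7.5° at only 2.5 N. Continuing the arc.

```bash
python3 -m handwheel '[{"dx":-0.0015,"dy":0,"dz":0.002,"yaw":0,"jaw":1},{"dx":-0.003,"dy":0,"dz":0.004,"yaw":0,"jaw":1},{"dx":-0.004,"dy":0,"dz":0.006,"yaw":0,"jaw":1},{"dx":-0.005,"dy":0,"dz":0.008,"yaw":0,"jaw":1},{"dx":-0.006,"dy":0,"dz":0.01,"yaw":0,"jaw":1},{"dx":-0.0064,"dy":0,"dz":0.0115,"yaw":0,"jaw":1},{"dx":-0.0064,"dy":0,"dz":0.0115,"yaw":0,"jaw":1},{"dx":-0.0064,"dy":0,"dz":0.0115,"yaw":0,"jaw":1}]' 8
python3 tilt.py t6.png
```

```text
t: 17.5
eef_pos: [489.3, 232.4, 83.8]
orientation: [0.0, 1.0, 0.006, -0.0]
wrist_force: [-0.2, 0.0, 1.4]
width: 9.6
grip_force: 8.0
[489.3 232.4  83.8] [-0.2  0.   1.4] [ 0.093 -0.077 -0.03 ]
2009 [499.  234.2  74.2] [-0.367 -0.005  0.93 ] tilt 21.6 x 472.0 521.0 y 201.0 265.0
```

```bash
python3 -m handwheel '[{"dx":-0.0005,"dy":0,"dz":0.0015,"yaw":0,"jaw":1},{"dx":-0.001,"dy":0,"dz":0.003,"yaw":0,"jaw":1},{"dx":-0.001,"dy":0,"dz":0.0045,"yaw":0,"jaw":1},{"dx":-0.001,"dy":0,"dz":0.006,"yaw":0,"jaw":1},{"dx":-0.001,"dy":0,"dz":0.006,"yaw":0,"jaw":1},{"dx":-0.001,"dy":0,"dz":0.006,"yaw":0,"jaw":1},{"dx":-0.001,"dy":0,"dz":0.006,"yaw":0,"jaw":1},{"dx":-0.001,"dy":0,"dz":0.006,"yaw":0,"jaw":1}]' 8
python3 tilt.py t7.png
```

```text
t: 18.6
eef_pos: [488.9, 232.4, 79.3]
orientation: [0.0, 1.0, 0.006, 0.0]
wrist_force: [-1.2, -1.5, 3.6]
width: 10.2
grip_force: 9.8
[488.9 232.4  79.3] [-1.2 -1.5  3.6] [-0.164 -0.018  0.036]
1828 [500.4 234.4  71.7] [-0.488 -0.006  0.873] tilt 29.2 x 474.0 521.0 y 200.0 265.0
```

```bash
cat > fit.py <<'E'
from h import *
import sys
w=shot("wrist"); s=w["s"]; Q=w["P"]; D=w["rgb"].astype(int); save(w,sys.argv[1])
print(s["eef_pos"].round(1),s["wrist_force"].round(1),s["grip_force"],s["width"])
n0=np.array([-.5044,-.0057,.8635]); c0=np.array([503.2,232.6,68.2])
y=np.array([0,1,.0066]); x=np.cross(y,n0); B=np.stack([x,y,n0],1)
L=(Q-c0)@B
near=w["ok"]&(abs(L[...,0])<50)&(abs(L[...,1])<55)&(abs(L[...,2])<10)
for nm,m in(("plate",near&(D.max(2)<110)&(L[...,2]>-1)),("face",near&(D.min(2)>120))):
    mm=cv2.morphologyEx(m.astype(np.uint8),cv2.MORPH_OPEN,np.ones((3,3)))>0
    l=L[mm]
    A=np.c_[l[:,:2],np.ones(len(l))]
    for _ in range(5):
        k=np.linalg.lstsq(A,l[:,2],rcond=None)[0]; g=abs(A@k-l[:,2])<1.5+4*(_<2); A,l=A[g],l[g]
    r=cv2.minAreaRect(l[:,:2].astype(np.float32))
    print(nm,len(l),"slopes deg",np.degrees(k[:2]).round(1),"h",k[2].round(1),"rect",r)
    for a in(0,1): print("  pct",np.percentile(l[:,a],[0.5,2,98,99.5]).round(1))
E
python3 fit.py w8.png
```

```text
[488.9 232.4  79.4] [-0.  -0.9  3.8] 9.795108477410395 9.590437292180654
plate 3944 slopes deg [-1. -0.] h 4.4 rect ((-4.463418960571289, 0.15372848510742188), (51.66295623779297, 64.24520111083984), 0.7027717232704163)
  pct [-29.4 -26.7  20.3  20.8]
  pct [-31.6 -31.   31.3  32. ]
face 6266 slopes deg [-0.2  0. ] h 0.1 rect ((0.737945556640625, 0.18735885620117188), (80.05409240722656, 90.33305358886719), 0.7243188619613647)
  pct [-37.1 -33.1  40.   40.5]
  pct [-44.1 -43.3  43.8  44.8]
```

View pics/w8.png

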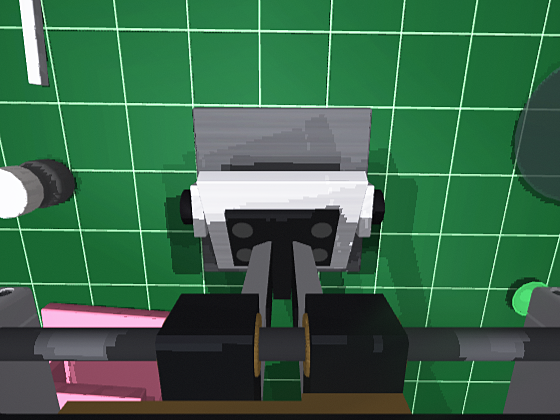

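The plate lies on the face within 1° and square with it (0.70° against 0.72°), centred across, but about 5 mm low on the slope. I lift it off slightly, shift it up the slope and press again.

```bash
python3 -m handwheel '[{"dx":-0.0012,"dy":0,"dz":-0.0022,"yaw":0,"jaw":1},{"dx":0.002,"dy":0,"dz":-0.0042,"yaw":0,"jaw":1},{"dx":0.0054,"dy":0,"dz":-0.006,"yaw":0,"jaw":1},{"dx":0.0054,"dy":0,"dz":-0.006,"yaw":0,"jaw":1},{"dx":0.0058,"dy":0,"dz":-0.004,"yaw":0,"jaw":1},{"dx":0.006,"dy":0,"dz":-0.003,"yaw":0,"jaw":1},{"dx":0.0062,"dy":0,"dz":-0.0021,"yaw":0,"jaw":1},{"dx":0.0062,"dy":0,"dz":-0.0021,"yaw":0,"jaw":1}]' 10
python3 fit.py w9.png
```

```text
t: 19.75
eef_pos: [493.5, 232.5, 81.8]
orientation: [0.0, 1.0, 0.006, -0.0]
wrist_force: [-3.5, -0.5, 6.8]
width: 10.2
grip_force: 12.1
[493.5 232.5  81.8] [-3.5 -0.5  6.8] 12.110786343400832 10.191452432572774
plate 3870 slopes deg [-0.6 -0. ] h 4.4 rect ((0.7127742767333984, 0.19688034057617188), (52.1244010925293, 64.2229232788086), 1.1444106101989746)
  pct [-24.2 -21.9  25.5  26. ]
  pct [-31.5 -30.8  31.4  32. ]
face 5377 slopes deg [-0.2 -0. ] h 0.0 rect ((0.2619667053222656, -0.07360076904296875), (80.88748168945312, 90.33015441894531), 1.0275732278823853)
  pct [-39.1 -37.   40.   40.5]
  pct [-44.2 -43.4  43.9  44.8]
```

```bash
python3 -m handwheel '[{"dx":-0.0002,"dy":0,"dz":-0.0004,"yaw":0,"jaw":1},{"dx":-0.0002,"dy":0,"dz":-0.0004,"yaw":0,"jaw":1},{"dx":-0.0002,"dy":0,"dz":-0.0004,"yaw":0,"jaw":1},{"dx":-0.0002,"dy":0,"dz":-0.0004,"yaw":0,"jaw":1},{"dx":-0.0002,"dy":0,"dz":-0.0004,"yaw":0,"jaw":1},{"dx":-0.0002,"dy":0,"dz":-0.0004,"yaw":0,"jaw":1},{"dx":-0.0002,"dy":0,"dz":-0.0004,"yaw":0,"jaw":1},{"dx":-0.0002,"dy":0,"dz":-0.0004,"yaw":0,"jaw":1}]' 10
python3 fit.py w10.png; python3 -c "
from h import *
save(shot('scene'),'s10.png')"
```

```text
t: 20.8
eef_pos: [493.5, 232.5, 81.8]
orientation: [0.0, 1.0, 0.006, -0.0]
wrist_force: [-2.2, -0.6, 5.6]
width: 9.7
grip_force: 12.1
[493.5 232.5  81.8] [-2.2 -0.6  5.6] 12.111174500605557 9.707502776448067
plate 3869 slopes deg [-0.6  0. ] h 4.4 rect ((0.6376323699951172, 0.2681236267089844), (52.13264083862305, 64.23009490966797), 0.6948288679122925)
  pct [-24.5 -21.9  25.6  26. ]
  pct [-31.5 -30.9  31.4  32. ]
face 5398 slopes deg [-0.2 -0. ] h 0.1 rect ((0.19475555419921875, 0.3237495422363281), (81.1720199584961, 90.01436614990234), 0.591018795967102)
  pct [-39.2 -37.   40.1  40.5]
  pct [-44.2 -43.4  43.9  44.8]
```

View pics/s10.png

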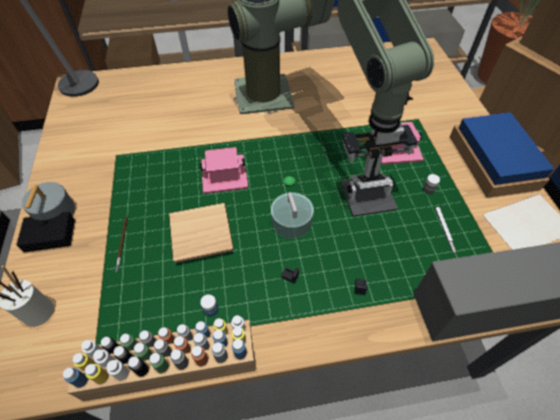

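The cover stands rim down on the mat at (292,215). The part is on the stage at (370,185), pressed with about 6 N, centred within 1 mm, square and flush. The other things on the bench are where they were. Handing in.

```bash
python3 -c "
from rig import arm
print(arm.close_job())"
```

```text
the job is handed in; nothing more can be done
None
```

The job is handed in at about 21 s: the cover stands rim down on the mat, and the bulkhead is still gripped and pressed on the stage face with about 6 N. By my last measurement it is within 1 mm of centre, square, and flush to about 0.4°; the judge's result was not shown.

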